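# Ring-test a row of fired clay lamp stands

### The job

Ring-test the three fired clay lamp stands on the ware board before they are painted: start with the stand at the robot's left-hand end of the row, then the middle one, then the one at the right-hand end, tapping down lightly with the fingertips on the edge of each one's wide top cup and coming right off it before going on, so that it can ring. Do not hold, lift or shift the stands, and leave the little cups, the jar and the brush alone.

Things in the scene. Friction and masses are not known exactly. Their poses are not given: they have to be found in the camera images.
- board: Plywood ware board, 280 x 580 x 18 mm, lying on two battens, fixed to the bench. Origin on the bench under its centre; its top face is at z = 45 mm. Its y axis runs along the row towards the robot's left end (board yaw is within 15 degrees of the robot's own axes). The three stands stand in a row on it, about 190 mm apart, within 12 mm of y = +190, 0 and -190 mm of the board and within 12 mm of its lengthwise centre line; which size stands in which place varies.
- stand_tall: The tallest of three alike terracotta lamp stands, standing loose and upright on the board, about 500 g, 150 mm tall: a round foot of 120 mm diameter (about 148 mm over the lips of the five little cups on it, which reach 33 mm above its underside), a slim turned pillar about 40 mm thick and one wide fluted cup on top. Rigid fired clay. Origin at the centre of the foot's underside, z up.
- stand_tall_rim: The fluted rim of the top cup of the tallest stand: a flaring ring of 92 mm outer diameter, wall 6 mm thick, 22 mm high, open in the middle (the cup's floor lies 18 mm below the edge). Origin at the centre of the circle of its top edge, level with the edge; the edge itself lies 43 mm (mid wall) from there all round. z up. Hard clay that does not give and chips if knocked: come down at no more than 2 or 3 cm/s over the last centimetre.
- stand_mid: The middle-sized of three alike terracotta lamp stands, standing loose and upright on the board, about 400 g, 126 mm tall: a round foot of 120 mm diameter (about 148 mm over the lips of the five little cups on it, which reach 33 mm above its underside), a slim turned pillar about 40 mm thick and one wide fluted cup on top. Rigid fired clay. Origin at the centre of the foot's underside, z up.
- stand_mid_rim: The fluted rim of the top cup of the middle-sized stand: a flaring ring of 82 mm outer diameter, wall 6 mm thick, 22 mm high, open in the middle (the cup's floor lies 18 mm below the edge). Origin at the centre of the circle of its top edge, level with the edge; the edge itself lies 38 mm (mid wall) from there all round. z up. Hard clay that does not give and chips if knocked: come down at no more than 2 or 3 cm/s over the last centimetre.
- stand_small: The smallest of three alike terracotta lamp stands, standing loose and upright on the board, about 320 g, 104 mm tall: a round foot of 120 mm diameter (about 148 mm over the lips of the five little cups on it, which reach 33 mm above its underside), a slim turned pillar about 40 mm thick and one wide fluted cup on top. Rigid fired clay. Origin at the centre of the foot's underside, z up.
- stand_small_rim: The fluted rim of the top cup of the smallest stand: a flaring ring of 72 mm outer diameter, wall 6 mm thick, 22 mm high, open in the middle (the cup's floor lies 18 mm below the edge). Origin at the centre of the circle of its top edge, level with the edge; the edge itself lies 33 mm (mid wall) from there all round. z up. Hard clay that does not give and chips if knocked: come down at no more than 2 or 3 cm/s over the last centimetre.
- diya_left: Small loose clay lamp cup, 60 mm across, 22 mm high, with a pinched lip, on the robot's side of the board in the gap to the left of the middle stand. To be left alone. Origin at the centre of its underside.
- diya_right: Small loose clay lamp cup, 60 mm across, 22 mm high, with a pinched lip, on the robot's side of the board in the gap to the right of the middle stand. To be left alone. Origin at the centre of its underside.
- paint_jar: Closed clear jar with a white cap, 68 mm across, 85 mm high, on the bench to the left of the board. To be left alone. Origin at the centre of its underside.
- paint_brush: Paint brush about 200 mm long, 16 mm wide and 12 mm thick, lying along x within 20 degrees on the bench to the right of the board. To be left alone. Origin under its middle.
There are look-alikes about, which are no part of the job. Leave any purple look-alike of the stand_small alone.

How it is judged:
On the way, in this order (a step that is already met when the one before it is completed fails the run):
1. a finger taps the rim of the stand at the left end of the row (((y of stand_tall in the frame of board above 0.1 m and contact force between stand_tall_rim and the fingers above 0.5 N) or (y of stand_mid in the frame of board above 0.1 m and contact force between stand_mid_rim and the fingers above 0.5 N) or (y of stand_small in the frame of board above 0.1 m and contact force between stand_small_rim and the fingers above 0.5 N))), for 0.04 s.
2. the fingers are off all the stands (contact force between each of stand_tall, stand_mid, stand_small and the fingers below 0.05 N), for 0.2 s.
3. a finger taps the rim of the middle stand (((y of stand_tall in the frame of board between -0.1 and 0.1 m and contact force between stand_tall_rim and the fingers above 0.5 N) or (y of stand_mid in the frame of board between -0.1 and 0.1 m and contact force between stand_mid_rim and the fingers above 0.5 N) or (y of stand_small in the frame of board between -0.1 and 0.1 m and contact force between stand_small_rim and the fingers above 0.5 N))), for 0.04 s.
4. the fingers are off all the stands again (all of step 2), for 0.2 s.
5. a finger taps the rim of the stand at the right end of the row (((y of stand_tall in the frame of board below -0.1 m and contact force between stand_tall_rim and the fingers above 0.5 N) or (y of stand_mid in the frame of board below -0.1 m and contact force between stand_mid_rim and the fingers above 0.5 N) or (y of stand_small in the frame of board below -0.1 m and contact force between stand_small_rim and the fingers above 0.5 N))), for 0.04 s.
At the end, for the whole second after the job is handed in: All three stands are at rest, upright (within 0.1 rad) and within 15 mm of where they stood; the two little cups, the jar and the brush are within 15 mm of where they were (distance of each of stand_tall, stand_mid, stand_small, diya_left, diya_right, paint_jar, paint_brush from where it was at the start of the episode below 0.015 m and angle between each of stand_tall, stand_mid, stand_small's own z axis and vertical below 0.1 rad and linear speed of each of stand_tall, stand_mid, stand_small below 0.02 m/s); the robot touches nothing.
It fails at once if a stand is moved more than 15 mm or tipped more than 0.2 rad (distance of any of stand_tall, stand_mid, stand_small from where it was at the start of the episode above 0.015 m or angle between any of stand_tall, stand_mid, stand_small's own z axis and vertical above 0.2 rad).
It fails at once if a stand is lifted more than 6 mm off the board (z of any of stand_tall, stand_mid, stand_small in the frame of board above 0.051 m).
It fails at once if a stand is held or pushed with the sides of the fingers instead of tapped from above with their tips ((contact force between stand_tall and the fingers above 0.5 N and z of the grasp point in the frame of stand_tall_rim below 0.008 m) or (contact force between stand_mid and the fingers above 0.5 N and z of the grasp point in the frame of stand_mid_rim below 0.008 m) or (contact force between stand_small and the fingers above 0.5 N and z of the grasp point in the frame of stand_small_rim below 0.008 m)).
It fails at once if a stand is struck hard instead of tapped (peak of the blow over 100 N) (contact force between any of stand_tall, stand_mid, stand_small and the fingers above 100 N).
It fails at once if a little cup, the jar or the brush is disturbed (moved more than 15 mm) (distance of any of diya_left, diya_right, paint_jar, paint_brush from where it was at the start of the episode above 0.015 m).
It also fails if it takes over 51 s, if anything falls off the work surface, if the arm or the gripper's body presses on something with over 40 N, if the wrist force passes 120 N, or if a joint passes its speed limit or range.

### The arm

A 6-joint arm with a two-finger parallel gripper is mounted at the origin on the work surface. World frame = base frame: x ahead of the robot, y to its left, z up, the work surface at z = 0. Lengths are in m, angles in rad, forces in N, time in s.
With the tool pointing down it reaches from about 0.3 to 0.875 m from the base axis. Payload 6.4 kg.
Tool frame: the origin (TCP) lies midway between the tips of the shut fingers; the grasp point (between the pads) lies 19 mm behind it; z points along the fingers, y is the line along which they close (so a half turn about z gives the same grasp; the last joint's range is limited). The gripper opens to 85 mm and grips with 20 to 120 N. Pads are 22 mm wide; open, the fingers measure 114 mm over their backs; the gripper's body (76 mm by 85 mm) begins 54 mm behind the grasp point. The pads swing forward as they close: fully open they stand 13 mm farther back than shut.
Start: joints at [-1.468, 0.181, 1.607, -0, 1.354, -0.206], TCP at [0.175, -0.548, 0.231] pointing down, gripper open.
Joint ranges: [-2.99, 2.99], [-0.89, 2.07], [0.3, 2.58], [-1.14, 4.28], [0, 2.63], [-3.12, 3.12]. Speed limits (rad/s): [2.57, 2.57, 3.01, 3.14, 3.14, 3.14].

### API

Orientations are given as a rotation vector (axis times angle).
In Python, from cell import read_state, capture, job gives the robot as it stands.
- The arm moves only by the shell command python3 -m crank 'ROWS'. ROWS is JSON, one flat list of numbers, 7 for each row, row after row: the shift along the tool's x, y, z in cm, then the turn, a rotation vector about the tool's x, y, z in rad, then the gripper's target within -1 to 1 (shut at 1, half-way at 0, fully open at -1). In form: [dx, dy, dz, ax, ay, az, fingers, dx, dy, dz, ax, ay, az, fingers, ...]. A call has 1 to 20 rows; each row shifts and turns the commanded pose from where the row before left it, along the tool's axes as they then stand; what a row does not reach is not made up. A row lasts 1/10 s, in which the tool goes at most 50 mm and 8.59 degrees, less where a joint would pass 70% of its speed; a pose out of reach is approached as far as the arm can. A call with a gripper value outside its range is refused whole. The fingers move at their own pace and stop on an object; the grip force is fixed at half the most. Time passes only in rows, so rows that do not move let the fingers close. It gives the time, the measured TCP pose, the force, the opening and the grip force at its end, in the units of the state.
- read_state(): the state, without advancing time (a new reading comes with each control period).
- capture(name): name is "side" or "top" or "wrist"; returns a dict with "image" (420x560x3 uint8, red, green, blue), "mtx" (3x3 intrinsics, pixels), "extrinsics" (4x4, takes a point from world to camera coordinates). Camera axes: x right, y down, z forward; pixel columns grow to the right and rows downward; lengths in m; the calibration is good to about 2 mm. The wrist camera is an equidistant fisheye: a pixel r from the principal point sees the ray r / f radians off the axis. A picture is of the moment at which its call begins. There is no depth.
- job.hand_in(): hands the job in; it is judged then, once.
The state is a dict: "time_s": time; "qpos": joint angles; "joint_velocities": joint speeds; "joint_torque": joint torques, N m; "ee_pos": TCP position; "tcp_rot": TCP orientation; "ft_force": force on the tool from outside, world axes, zero at the start; "wrist_torque": the same for the moment, N m; "finger_gap": finger opening in m; "gripper_force": force on a finger pad.
Only numpy, scipy, OpenCV 4.12 (cv2) and the standard library are available. Lean on these libraries where they do the work, as an engineer would, in place of code of your own. Each camera call takes 0.05 s, during which the arm holds its last target. There are 200 camera calls.

## Working session

There is one attempt and no reset: what is moved stays moved. The work goes in short steps, Python scripts to look and compute and a shell command to move; the robot and the scene stay as the last step left them, time stands still between calls to the robot, and variables do not carry over. Pictures are saved under pics/ and viewed, at most 10 in all, crops included, and the job is handed in when it is done.

```bash
mkdir -p pics; python3 - <<'E'
from cell import read_state,capture
import cv2,numpy as np
s=read_state();print(s['time_s'],s['ee_pos'],s['tcp_rot'],s['finger_gap'])
for n in("top","side"):
    c=capture(n);np.savez(f"pics/{n}.npz",**c);cv2.imwrite(f"pics/{n}0.png",c["image"][:,:,::-1])
    print(n,c["mtx"].round(1).tolist(),c["extrinsics"].round(3).tolist())
E
```

```text
0.0 [ 0.17470336 -0.5472285   0.23038169] [-3.10245861e+00 -4.82856204e-01 -1.23356924e-04] 0.08538196248294785
top [[420.9, 0.0, 285.2], [0.0, 420.9, 204.3], [0.0, 0.0, 1.0]] [[-0.029, -1.0, 0.005, 0.016], [-0.985, 0.027, -0.172, 0.57], [0.171, -0.01, -0.985, 1.287], [0.0, 0.0, 0.0, 1.0]]
side [[507.0, 0.0, 290.7], [0.0, 507.0, 202.4], [0.0, 0.0, 1.0]] [[0.994, -0.109, -0.006, -0.542], [-0.081, -0.697, -0.713, 0.144], [0.074, 0.709, -0.702, 1.711], [0.0, 0.0, 0.0, 1.0]]
```

View pics/top0.png

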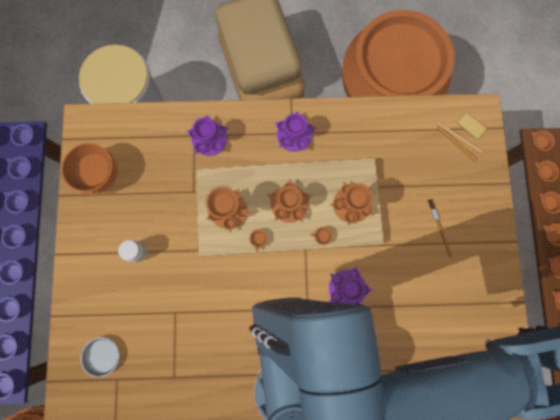

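View pics/side0.png

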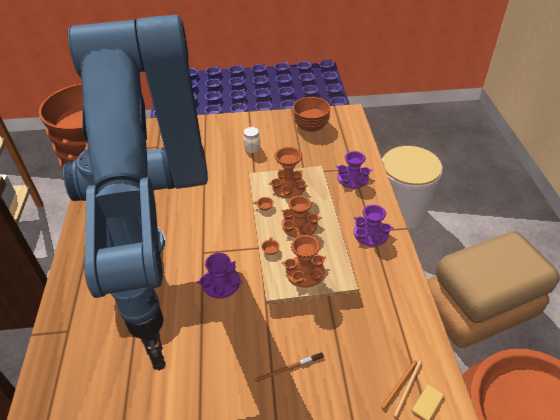

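The row on the board is terracotta, in the top view at about (225,203) left, (290,197) middle and (355,198) right. Purple look-alikes are off the board at (208,135), (295,130) and (350,288), so they're ruled out by both colour and place. I'll enlarge the row to confirm and to read the rims.

```bash
python3 - <<'E'
import cv2,numpy as np
t=np.load("pics/top.npz")["image"][:,:,::-1];s=np.load("pics/side.npz")["image"][:,:,::-1]
cv2.imwrite("pics/tc.png",cv2.resize(t[170:250,195:385],None,fx=4,fy=4,interpolation=cv2.INTER_CUBIC))
cv2.imwrite("pics/sc.png",cv2.resize(s[140:290,240:360],None,fx=4,fy=4,interpolation=cv2.INTER_CUBIC))
E
```

```text
(no output)
```

View pics/tc.png

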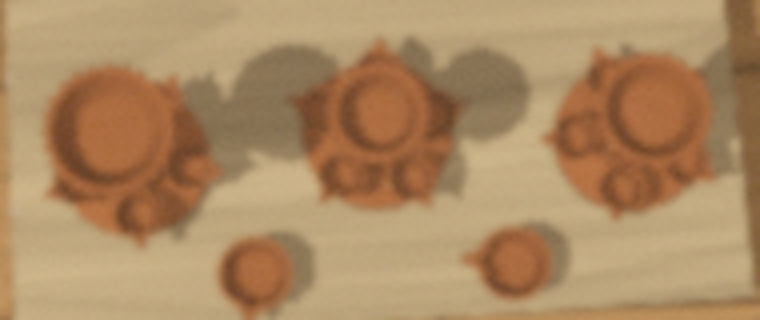

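View pics/sc.png

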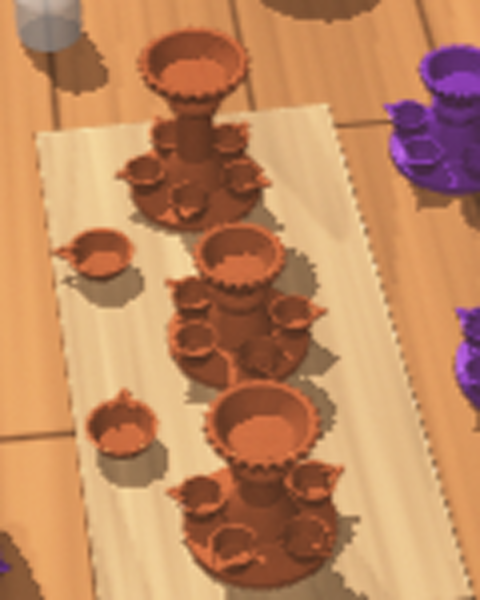

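The crops show only terracotta stands on the board. Rim centres in the top crop are left (109,126), about 31 px wide in the full image so tall; middle (380,110), about 21 px so small; right (660,103), about 26 px so mid. In the side crop they are (193,64), (240,257) and (263,427). Next I'll cross the rays.

```bash
cat > h.py <<'E'
import numpy as np,cv2
from scipy.spatial.transform import Rotation as R
def P(c): return c["mtx"]@c["extrinsics"][:3]
def tri(a,b,pa,pb):
    X=cv2.triangulatePoints(P(a),P(b),np.array(pa,float),np.array(pb,float)).ravel();return X[:3]/X[3]
def plane(c,p,z):
    E=c["extrinsics"];d=E[:3,:3].T@np.linalg.inv(c["mtx"])@[p[0],p[1],1];o=-E[:3,:3].T@E[:3,3]
    return o+d*(z-o[2])/d[2]
E
python3 - <<'E'
from h import *
t=dict(np.load("pics/top.npz"));s=dict(np.load("pics/side.npz"))
for n,a,b,z in(("tall",(109,126),(193,64),.195),("small",(380,110),(240,257),.149),("mid",(660,103),(263,427),.171)):
    a=np.array(a)/4+[195,170];b=np.array(b)/4+[240,140]
    print(n,tri(t,s,a,b).round(4),plane(t,a,z).round(4),plane(s,b,z).round(4),"z exp",z)
from cell import read_state
r=R.from_rotvec(read_state()['tcp_rot']);print(r.as_matrix().round(3))
E
```

```text
tall [0.5586 0.1798 0.1882] [0.5582 0.1789 0.195 ] [0.5571 0.1713 0.195 ] z exp 0.195
small [ 0.5749 -0.0139  0.1424] [ 0.5732 -0.0138  0.149 ] [ 0.5744 -0.0204  0.149 ] z exp 0.149
mid [ 0.5678 -0.2165  0.1682] [ 0.5685 -0.2159  0.171 ] [ 0.5666 -0.219   0.171 ] z exp 0.171
[[ 0.953  0.304 -0.   ]
 [ 0.304 -0.953  0.002]
 [ 0.    -0.002 -1.   ]]
```

Heights come out within 7 mm of the expected 195, 149 and 171 mm, and the spacings are about 193 and 202 mm, so the identification holds. I'll tap the robot-side point of each rim with shut fingers: (0.515, 0.177), (0.536, -0.016) after allowing for the 33 mm radius, and (0.530, -0.217). First: lift, square the yaw and travel.

```bash
python3 -m crank '[0,0,-2,0,0,0,1, 0,0,-2,0,0,0.1,1, 0,0,0,0,0,0.1,1, 0,0,0,0,0,0.109,1, 1.3,-2.8,0,0,0,0,1, 1.3,-2.8,0,0,0,0,1, 1.3,-2.8,0,0,0,0,1, 1.3,-2.8,0,0,0,0,1, 1.3,-2.8,0,0,0,0,1, 1.3,-2.8,0,0,0,0,1, 1.3,-2.8,0,0,0,0,1, 1.3,-2.8,0,0,0,0,1, 1.3,-2.8,0,0,0,0,1, 1.3,-2.8,0,0,0,0,1, 1.3,-2.8,0,0,0,0,1, 1.3,-2.8,0,0,0,0,1, 1.3,-2.8,0,0,0,0,1, 1.3,-2.8,0,0,0,0,1, 1.3,-2.8,0,0,0,0,1, 0,0,0,0,0,0,1]'
```

```text
time_s: 2.1
ee_pos: [0.3704, -0.125, 0.271]
tcp_rot: [-3.14, -0.006, -0.0]
ft_force: [-0.7, -0.8, -0.1]
finger_gap: 0.0001
gripper_force: 0.0
```

```bash
python3 -m crank '[1.2,-2.5,0,0,0,0,1, 1.2,-2.5,0,0,0,0,1, 1.2,-2.5,0,0,0,0,1, 1.2,-2.5,0,0,0,0,1, 1.2,-2.5,0,0,0,0,1, 1.2,-2.5,0,0,0,0,1, 1.2,-2.5,0,0,0,0,1, 1.2,-2.5,0,0,0,0,1, 1.2,-2.5,0,0,0,0,1, 1.2,-2.5,0,0,0,0,1, 1.2,-2.5,0,0,0,0,1, 1.2,-2.5,0,0,0,0,1, 0,0,1,0,0,0,1, 0,0,2,0,0,0,1, 0,0,1,0,0,0,1, 0,0,0,0,0,0,1, 0,0,0,0,0,0,1]'
python3 - <<'E'
from cell import capture
import cv2,numpy as np
s=capture("side")["image"][:,:,::-1];w=capture("wrist")["image"][:,:,::-1]
a=cv2.resize(s[100:230,230:340],(440,520),interpolation=cv2.INTER_CUBIC)
b=cv2.resize(w,(347,260));c=np.zeros((520,787,3),np.uint8);c[:,:440]=a;c[:260,440:]=b
cv2.imwrite("pics/hov.png",c)
E
```

```text
time_s: 3.8
ee_pos: [0.5139, 0.1714, 0.2314]
tcp_rot: [3.141, -0.002, -0.001]
ft_force: [0.3, 1.1, 0.3]
finger_gap: -0.0
gripper_force: 0.0
```

View pics/hov.png

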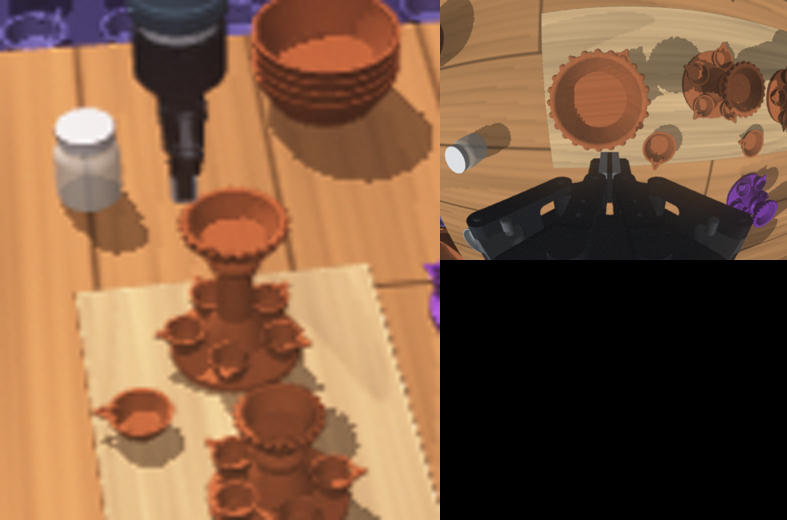

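The wrist view shows the tall rim centred at about (255,158) in full pixels, with its near edge at (255,239), sides at (176,158) and (337,161), and the tips just short of it. I'll cast those pixels onto z = 0.195.

```bash
cat >> h.py <<'E'
def fish(c,p,z):
    K=c["mtx"];E=c["extrinsics"];m=(np.array(p)-[K[0,2],K[1,2]])/[K[0,0],K[1,1]];th=np.hypot(*m)
    d=E[:3,:3].T@np.r_[m/th*np.sin(th),np.cos(th)];o=-E[:3,:3].T@E[:3,3];return o+d*(z-o[2])/d[2]
E
python3 - <<'E'
from h import *
from cell import capture
c=capture("wrist")
for p in((255,239),(255,81),(176,158),(337,161)):print(fish(c,p,.195).round(4))
E
```

```text
[0.512  0.1819 0.195 ]
[0.6027 0.181  0.195 ]
[0.5607 0.2267 0.195 ]
[0.5584 0.1352 0.195 ]
```

The measured diameter is 91 mm against 92 given, and the centre is (0.5575, 0.181). I'll shift 9 mm to the left, then come down to just above the edge.

```bash
python3 -m crank '[0,-0.9,0.5,0,0,0,1, 0,0,1,0,0,0,1, 0,0,0.6,0,0,0,1, 0,0,0.3,0,0,0,1, 0,0,0.2,0,0,0,1, 0,0,0.2,0,0,0,1, 0,0,0.1,0,0,0,1, 0,0,0.1,0,0,0,1, 0,0,0,0,0,0,1]'
```

```text
time_s: 4.85
ee_pos: [0.514, 0.1811, 0.2013]
tcp_rot: [3.142, -0.0, 0.0]
ft_force: [0.5, 0.7, 0.3]
finger_gap: 0.0002
gripper_force: 0.0
```

```bash
python3 -m crank '[0,0,0.1,0,0,0,1, 0,0,0.1,0,0,0,1, 0,0,0.1,0,0,0,1, 0,0,0.1,0,0,0,1, 0,0,0.1,0,0,0,1]'
```

```text
time_s: 5.35
ee_pos: [0.5139, 0.1811, 0.1962]
tcp_rot: [3.142, -0.0, -0.0]
ft_force: [1.3, -0.2, -0.8]
finger_gap: 0.0001
gripper_force: 0.0
```

```bash
python3 -m crank '[0,0,0.1,0,0,0,1, 0,0,0.1,0,0,0,1]'
```

```text
time_s: 5.55
ee_pos: [0.514, 0.1812, 0.195]
tcp_rot: [3.142, -0.0, 0.0]
ft_force: [-4.9, -1.3, 9.8]
finger_gap: 0.0001
gripper_force: 4.8
```

Contact at z = 0.195 with about 10 N. Hold for one row, come off, and go to the middle stand. Its tap point is x = 0.574 − 0.033 = 0.541; the 0.536 I gave earlier was a slip.

```bash
python3 -m crank '[0,0,0,0,0,0,1, 0,0,-0.5,0,0,0,1, 0,0,-1.5,0,0,0,1, 0,0,-3,0,0,0,1, 0,0,0,0,0,0,1, 0,0,0,0,0,0,1, 0.4,2.8,0,0,0,0,1, 0.4,2.8,0,0,0,0,1, 0.4,2.8,0,0,0,0,1, 0.4,2.8,0,0,0,0,1, 0.4,2.8,0,0,0,0,1, 0.4,2.8,0,0,0,0,1, 0.3,2.8,0,0,0,0,1, 0,0,2,0,0,0,1, 0,0,2,0,0,0,1, 0,0,1.5,0,0,0,1, 0,0,0,0,0,0,1, 0,0,0,0,0,0,1]'
python3 - <<'E'
from cell import capture
import cv2,numpy as np
c=capture("wrist");np.savez("pics/w2.npz",**c);cv2.imwrite("pics/w2.png",c["image"][:,:,::-1])
E
```

```text
time_s: 7.35
ee_pos: [0.5405, -0.0148, 0.1889]
tcp_rot: [-3.141, 0.0, 0.002]
ft_force: [0.7, -0.1, -0.2]
finger_gap: 0.0005
gripper_force: 0.0
```

View pics/w2.png

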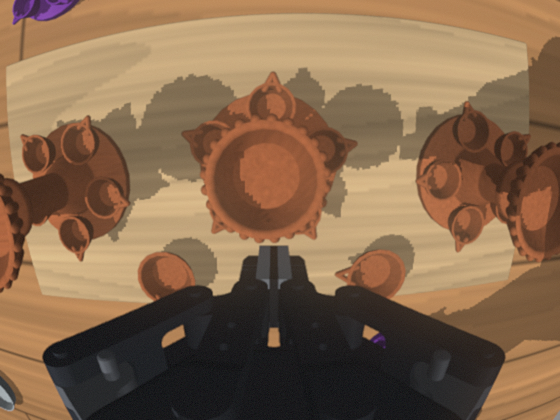

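The wrist view shows the small stand's rim with near edge at (267,240), far edge (267,118), left (203,177) and right (333,177). The stands are all upright and the cups lie well below.

```bash
python3 - <<'E'
from h import *
c=dict(np.load("pics/w2.npz"))
for p in((267,240),(267,118),(203,177),(333,177)):print(fish(c,p,.149).round(4))
E
```

```text
[ 0.5363 -0.0116  0.149 ]
[ 0.6079 -0.0119  0.149 ]
[0.5748 0.0252 0.149 ]
[ 0.5747 -0.0498  0.149 ]
```

The diameter is 72–75 mm against 72, and the centre is (0.572, -0.012). I'll shift slightly and come down.

```bash
python3 -m crank '[-0.1,-0.3,0.6,0,0,0,1, 0,0,1,0,0,0,1, 0,0,0.7,0,0,0,1, 0,0,0.4,0,0,0,1, 0,0,0.2,0,0,0,1, 0,0,0.2,0,0,0,1, 0,0,0.2,0,0,0,1, 0,0,0.1,0,0,0,1, 0,0,0.1,0,0,0,1, 0,0,0.1,0,0,0,1, 0,0,0.1,0,0,0,1]'
```

```text
time_s: 8.5
ee_pos: [0.54, -0.0119, 0.1524]
tcp_rot: [3.142, -0.0, 0.0]
ft_force: [-0.2, 0.2, -0.7]
finger_gap: -0.0
gripper_force: 0.0
```

```bash
python3 -m crank '[0,0,0.1,0,0,0,1, 0,0,0.1,0,0,0,1, 0,0,0.1,0,0,0,1]'
```

```text
time_s: 8.8
ee_pos: [0.5399, -0.0119, 0.1492]
tcp_rot: [-3.142, 0.0, 0.0]
ft_force: [-0.4, 0.5, 0.8]
finger_gap: -0.0003
gripper_force: 0.0
```

```bash
python3 -m crank '[0,0,0.1,0,0,0,1]'
```

```text
time_s: 8.9
ee_pos: [0.54, -0.0119, 0.1489]
tcp_rot: [3.142, -0.0, 0.0]
ft_force: [-3.7, 0.9, 10.4]
finger_gap: -0.0
gripper_force: 5.5
```

Contact at 0.149 with 10 N. Hold, come off, and go to the right-hand stand.

```bash
python3 -m crank '[0,0,0,0,0,0,1, 0,0,-0.5,0,0,0,1, 0,0,-1.5,0,0,0,1, 0,0,-4,0,0,0,1, 0,0,0,0,0,0,1, 0,0,0,0,0,0,1, -0.2,2.9,0,0,0,0,1, -0.1,2.9,0,0,0,0,1, -0.2,2.9,0,0,0,0,1, -0.1,2.9,0,0,0,0,1, -0.2,2.9,0,0,0,0,1, -0.1,3,0,0,0,0,1, -0.1,3,0,0,0,0,1, 0,0,0,0,0,0,1, 0,0,0,0,0,0,1]'
python3 - <<'E'
from cell import capture
import cv2,numpy as np
c=capture("wrist");np.savez("pics/w3.npz",**c);cv2.imwrite("pics/w3.png",c["image"][:,:,::-1])
E
```

```text
time_s: 10.4
ee_pos: [0.5291, -0.2168, 0.2069]
tcp_rot: [-3.14, 0.003, 0.003]
ft_force: [0.2, -0.2, 0.8]
finger_gap: 0.0001
gripper_force: 0.0
```

View pics/w3.png

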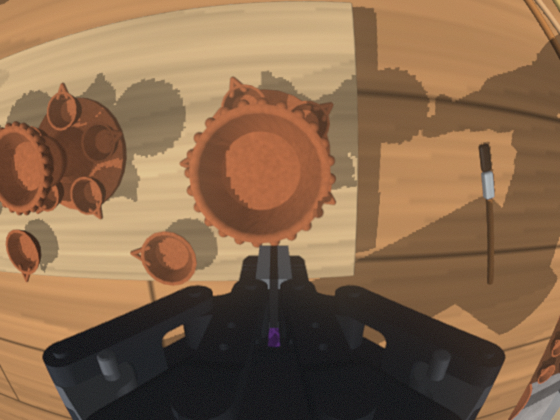

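The wrist view shows the mid rim with near edge at (261,243), far edge (261,99), left (187,170) and right (334,170). The middle stand is still upright.

```bash
python3 - <<'E'
from h import *
c=dict(np.load("pics/w3.npz"))
for p in((261,243),(261,99),(187,170),(334,170)):print(fish(c,p,.171).round(4))
E
```

```text
[ 0.5245 -0.2101  0.171 ]
[ 0.6069 -0.2108  0.171 ]
[ 0.5683 -0.1685  0.171 ]
[ 0.5679 -0.2514  0.171 ]
```

The diameter is 82 mm as given, and the centre is (0.566, -0.210), so the tap point is (0.528, -0.210).

```bash
python3 -m crank '[-0.1,-0.7,0.5,0,0,0,1, 0,0,1,0,0,0,1, 0,0,0.6,0,0,0,1, 0,0,0.3,0,0,0,1, 0,0,0.2,0,0,0,1, 0,0,0.2,0,0,0,1, 0,0,0.2,0,0,0,1, 0,0,0.1,0,0,0,1, 0,0,0.1,0,0,0,1, 0,0,0,0,0,0,1]'
```

```text
time_s: 11.45
ee_pos: [0.5288, -0.2099, 0.1763]
tcp_rot: [-3.142, 0.0, 0.0]
ft_force: [-0.4, 0.1, 0.1]
finger_gap: -0.0002
gripper_force: 0.0
```

```bash
python3 -m crank '[0,0,0.1,0,0,0,1, 0,0,0.1,0,0,0,1, 0,0,0.1,0,0,0,1, 0,0,0.1,0,0,0,1, 0,0,0.1,0,0,0,1]'
```

```text
time_s: 11.95
ee_pos: [0.5288, -0.2099, 0.1712]
tcp_rot: [-3.142, 0.0, 0.0]
ft_force: [0.0, -0.5, -0.1]
finger_gap: 0.0003
gripper_force: 0.0
```

```bash
python3 -m crank '[0,0,0.1,0,0,0,1]'
```

```text
time_s: 12.05
ee_pos: [0.5289, -0.2099, 0.1709]
tcp_rot: [3.141, -0.0, 0.0]
ft_force: [-3.4, 1.9, 9.4]
finger_gap: 0.0001
gripper_force: 4.9
```

Contact with 9.4 N. Hold, lift clear and check.

```bash
python3 -m crank '[0,0,0,0,0,0,1, 0,0,-0.5,0,0,0,1, 0,0,-1.5,0,0,0,1, 0,0,-4,0,0,0,1, 0,0,-4,0,0,0,1, 0,0,0,0,0,0,1, 0,0,0,0,0,0,1, 0,0,0,0,0,0,1, 0,0,0,0,0,0,1, 0,0,0,0,0,0,1]'
python3 - <<'E'
from cell import capture
import cv2,numpy as np
a=np.load("pics/side.npz")["image"];b=capture("side")["image"]
cv2.imwrite("pics/end.png",np.hstack([x[120:320,190:390,::-1] for x in(a,b)]).repeat(2,0).repeat(2,1))
E
```

```text
time_s: 13.05
ee_pos: [0.5283, -0.2095, 0.269]
tcp_rot: [-3.14, 0.0, 0.003]
ft_force: [-0.2, -0.4, 0.2]
finger_gap: 0.0004
gripper_force: 0.0
```

View pics/end.png

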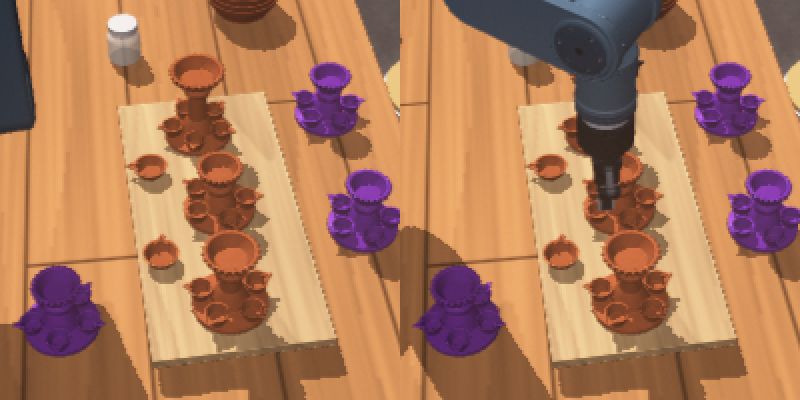

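The before and after views match: the right stand at (232,250) and (632,250), the cups in place, and the arm clear of everything.

```bash
python3 -c "
from cell import job;print(job.hand_in())"
```

```text
the job is handed in; nothing more can be done
None
```

I tapped all three stands in order (left, middle, right) at about 10 N each, lifting clear after each tap, and handed the job in at about 13 s; the hand-in gave no verdict, and I saw nothing shifted in the last view, where the arm hid the jar and most of the left stand and the brush was out of frame.

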